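# Turn the scanning turntable to face the scanner and start the scan

### The arm

A 6-joint arm with a two-finger parallel gripper is mounted at the origin on the work surface. World frame = base frame: x ahead of the robot, y to its left, z up, the work surface at z = 0. Lengths are in mm, angles in degrees, forces in N, time in s.
With the tool pointing down it reaches from about 300 to 775 mm from the base axis. Payload 14.6 kg.
Tool frame: the origin (TCP) lies at the very end of the fingers, on their centre line; the grasp point (between the pads) lies 19 mm behind it (grip_point_offset is the z of the grasp point in the tool frame, in mm); z points along the fingers, y is the line along which they close (so a half turn about z gives the same grasp; the last joint's range is limited). The gripper opens to 94 mm and grips with 3 to 60 N. Pads are 16 mm wide; open, the fingers measure 119 mm over their backs; the gripper's body (75 mm by 177 mm) begins 78 mm behind the grasp point.
Start: joints at [-69.935, 17.183, 87.147, -0, 75.671, -3.816], TCP at [222.652, -502.907, 205.446] pointing down, gripper open.
Joint ranges: [-173.82, 173.82], [-45.26, 126.66], [13.44, 144.39], [-59.66, 239.66], [0, 175.72], [-146.38, 146.38]. Speed limits (degrees/s): [127.2, 127.2, 147.25, 180, 180, 180].

### API

Orientations are given as a 3x3 rotation matrix whose columns are the frame's x, y, z axes.
In Python, from bench import * gives the robot as it stands. The module is installed in compiled form; this text tells all that it offers.
- The arm moves only by the tool jog_arm, never from a script. Its argument "motion" is a list of rows, each an object of numbers: "claw": the closure, from -1 (fully open) to 1 (shut); "dx", "dy", "dz": the shift along the world's x, y, z in m; "turn": the turn about the world's z in rad. A call has 1 to 8 rows; each row is the pose to reach, as a shift and turn from the pose commanded when the call began; what a row does not reach only later rows make up. A row lasts 1/12 s, in which the tool goes at most 41.7 mm and 7.16 degrees, less where a joint would pass 70% of its speed; a pose out of reach is approached as far as the arm can. A call with a gripper value outside its range is refused whole. The fingers move at their own pace and stop on an object; "force" is the grip in N (left out, the last holds). Time passes only in rows, so rows that repeat a pose let the fingers close. It gives the time, the measured TCP pose, the force, the opening and the grip force at its end, in the units of the state.
- sense(): the state, without advancing time (a new reading comes with each control period).
- snapshot(name): name is "scene" or "top" or "wrist"; returns the picture (384x512x3 uint8, red, green, blue); there is no depth.
- get_calibration(name): a dict with "mtx" (3x3 intrinsics, pixels), "extrinsics" (4x4, takes a point from world to camera coordinates). Camera axes: x right, y down, z forward; pixel columns grow to the right and rows downward; lengths in mm; the calibration is good to about 2 mm. A picture is of the moment at which its call begins: read the wrist's pose just before it. get_calibration takes no time and is no camera call; for the wrist camera it gives the pose at the moment of the call.
- job_done(): hands the job in; it is judged then, once.
The state is a dict: "time_s": time; "joints": joint angles; "joint_velocities": joint speeds; "effort": joint torques, N m; "position": TCP position; "orientation": TCP orientation; "ft_force": force on the tool from outside, world axes, zero at the start; "wrist_torque": the same for the moment, N m; "opening": finger opening in mm; "gripper_force": force on a finger pad.
Only numpy, scipy, OpenCV 4.12 (cv2) and the standard library are available. Lean on these libraries where they do the work, as an engineer would, in place of code of your own. Each camera call takes 0.05 s, during which the arm holds its last target. There are 200 camera calls.

### The job

Make the model car on the scanning turntable point its nose straight at the scanner's middle lens: gently turn the turntable by pushing on its orange arms with a finger, without touching or lifting the car. When the car faces the lens and is at rest, press the green start button on the white control pod all the way down and let it go. Do not press the button earlier, and leave the scanner and everything else on the table where it is.

Things in the scene. Friction and masses are not known exactly. Their poses are not given: they have to be found in the camera images.
- turntable: Black platter (radius 75 mm, top 38 mm above the table) with four level orange arms along its own +x, -x, +y, -y, each 12 mm wide, 24 to 38 mm above the table, reaching 140 mm from the axis; free air between and under them. Origin on the vertical axis at table height, z up. Turns either way without stops, stays where left; friction about 0.06 N m (0.5 N at the arms). Its foot is fixed to the table.
- car: Grey printed model car, 108 x 46 x 35 mm, 50 to 100 g, standing loose within 12 mm of the middle of the platter, at any angle to the arms, and riding round with it. Origin at the centre of its underside (38 mm above the table), +x to its nose, z up. Nose: long low bonnet with a yellow stripe and two yellow headlamps; tail: red raised wing.
- scanner_lens (a point): Front of the scanner's middle lens (blue ring), 80 mm above the table, 195 mm from the turntable's axis. The scanner is a white bar 150 mm wide and 52 mm high (top 107 mm above the table) on a dark foot fixed to the table; it always looks at the turntable, standing somewhere beyond it as seen from the robot.
- start_button_top (a point): Centre of the top of the green round start button (radius 17 mm), on a white control pod (85 x 85 x 26 mm, fixed to the table) to the left or to the right of the turntable. It is pressed straight down, travel 6 mm.
- start_button (a joint): How far the start button is pressed: 0 up, 0.006 m fully down; springs back, fully down takes 4 N.
- bin: Blue open parts bin, 100 x 85 x 40 mm, bystander on the other side from the control pod; origin at the centre of its underside.
- boat_a: Blue printed toy boat, about 56 x 30 x 39 mm, bystander; origin at the centre of its underside.
- boat_b: Second blue printed toy boat, about 56 x 30 x 39 mm, bystander; origin at the centre of its underside.
- cow: Black printed cow figure, about 70 x 24 x 61 mm, bystander; origin on the table below its body.
- figure: Orange printed game piece, 38 mm wide, 58 mm high, bystander beside the turntable; origin at the centre of its underside.
- spool: Spool of green filament lying flat, radius 80 mm, 55 mm high, bystander; origin at the centre of its underside.
- scraper: Spatula for lifting prints, 200 mm long, bystander lying flat on the left; origin in its underside, handle along its own -x.
- scanner: The fixed scanner and its foot (foot 100 x 90 mm, its middle 240 mm from the turntable's axis). Its origin lies on the turntable's axis at table height and its +x points from there to the lens.
Not all that is in view belongs to the job. What is shaped like the part that bears start_button_top but red is not meant.

How it is judged:
By the outcome, as a careful person would: the job done as asked, in the order asked, and still so for the second after the job is handed in, with the robot touching nothing.
It also fails if it takes over 67 s, if anything falls off the work surface, if the arm or the gripper's body presses on something with over 40 N, if the wrist force passes 120 N, or if a joint passes its speed limit or range.

## Working session

There is one attempt and no reset: what is moved stays moved. The work goes in short steps, Python scripts to look and compute and a tool call to move; the robot and the scene stay as the last step left them, time stands still between calls to the robot, and variables do not carry over. Pictures are saved under pics/ and viewed, at most 10 in all, crops included, and the job is handed in when it is done.

Besides the shell and the picture viewer there is one more tool, called after ">>>" as name(argument=value, ...) on one line, values as JSON. jog_arm: Moves the arm, as the interface text tells. Its arguments: {"type":"object","properties":{"motion":{"type":"array"},"force":{"type":"number"}},"required":["motion"]}

```bash
mkdir -p pics
python3 - <<'E'
from bench import *
import cv2,numpy as np
for n in("scene","top"):
    im=snapshot(n); cv2.imwrite(f"pics/{n}0.png",im[:,:,::-1])
    c=get_calibration(n); print(n,np.round(c["mtx"],1).tolist(),np.round(c["extrinsics"],3).tolist())
print(sense())
E
```

```text
scene [[390.1, 0.0, 253.2], [0.0, 390.1, 188.4], [0.0, 0.0, 1.0]] [[-0.219, 0.976, -0.011, 113.129], [0.612, 0.128, -0.781, -289.654], [-0.76, -0.178, -0.625, 1684.572], [0.0, 0.0, 0.0, 1.0]]
top [[445.3, 0.0, 256.2], [0.0, 445.3, 191.1], [0.0, 0.0, 1.0]] [[0.026, -1.0, 0.007, -23.735], [-0.998, -0.027, -0.065, 596.709], [0.065, -0.005, -0.998, 1519.923], [0.0, 0.0, 0.0, 1.0]]
{'time_s': 0.1, 'joints': array([-6.99349444e+01,  1.72138645e+01,  8.71762325e+01, -6.11821328e-04,
        7.56720376e+01, -3.81402431e+00]), 'joint_velocities': array([-0.06492701, -0.11208846, -0.11227289,  0.147961  ,  0.06439358,
        0.00082484]), 'effort': array([ 2.21737464e-03, -5.32644582e+01, -3.53281903e+01,  7.10275839e-02,
        2.35299126e-02, -6.33047534e-05]), 'position': array([ 222.57260535, -502.68918809,  204.93325933]), 'orientation': array([[ 9.14400761e-01,  4.04809958e-01, -3.81779564e-04],
       [ 4.04810133e-01, -9.14400200e-01,  1.01508049e-03],
       [ 6.18153785e-05, -1.08273860e-03, -9.99999412e-01]]), 'ft_force': array([ 0.76127832, -0.28443901,  0.27463156]), 'wrist_torque': array([-0.0288138 ,  0.01017618, -0.01337737]), 'gripper_force': 0.0, 'opening': 94.21802652506967}
```

View pics/scene0.png

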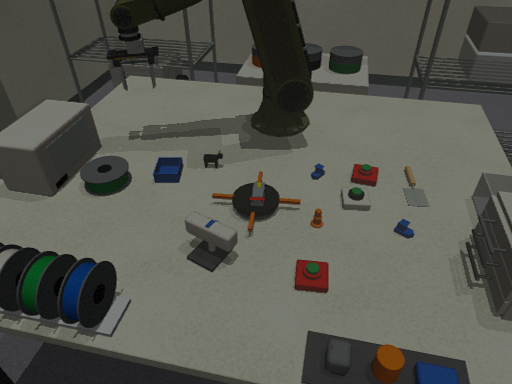

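View pics/top0.png

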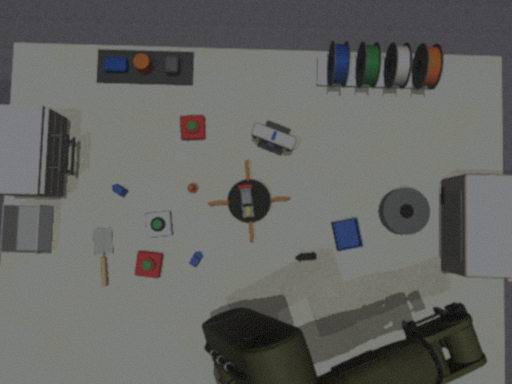

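The scene view shows the turntable near (257,200), with the car's yellow nose toward the robot and the scanner at (210,235). Button candidates in the top view are the white pod at (158,224) and red pods at (192,127) and (149,264). I choose the white one and check it in a crop.

```bash
cat > h.py <<'E'
from bench import *
import cv2,numpy as np
def bp(n,uv,z,c=None):
    c=c or get_calibration(n); E=np.array(c["extrinsics"]);R,t=E[:3,:3],E[:3,3]
    d=R.T@np.linalg.inv(c["mtx"])@[uv[0],uv[1],1]; o=-R.T@t
    return np.round((o+d*(z-o[2])/d[2])[:2],1)
def pr(n,p,c=None):
    c=c or get_calibration(n); E=np.array(c["extrinsics"]); q=np.array(c["mtx"])@(E[:3,:3]@p+E[:3,3]); return np.round(q[:2]/q[2],1)
E
python3 - <<'E'
from h import *
im=cv2.imread("pics/top0.png")
c=im[100:280,135:315]; c=cv2.resize(c,(600,600),interpolation=cv2.INTER_CUBIC)
c=cv2.convertScaleAbs(c,alpha=1.6)
cv2.imwrite("pics/c1.png",c)
for nm,uv,z in [("axis",(249,201),38),("armT",(248,161),31),("armB",(251.5,241),31),("armL",(209,204),31),("armR",(289,199),31),("lens",(274,136),107),("btn",(158,224),30),("fig",(193,187),30),("boat",(196,259),20),("cow",(306,257),30),("bin",(347,234),20),("spool",(405,211),30)]: print(nm,bp("top",uv,z))
E
```

```text
axis [561.4  15.7]
armT [699.5  23. ]
armB [425.6   3.6]
armL [547.8 152.4]
armR [ 572.2 -121.1]
lens [774.4 -61.3]
btn [475.1 324.1]
fig [604.8 209.3]
boat [359.  191.7]
cow [ 376.2 -183.3]
bin [ 457.6 -324.1]
spool [ 541.6 -520.3]
```

View pics/c1.png

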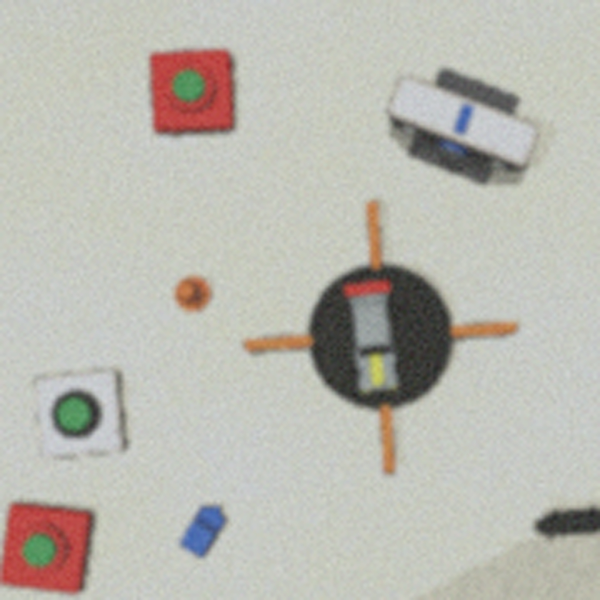

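>>> jog_arm(motion=[{"claw":1,"dx":0.166,"dy":0.289,"dz":0},{"claw":1,"dx":0.166,"dy":0.289,"dz":0},{"claw":1,"dx":0.166,"dy":0.289,"dz":0},{"claw":1,"dx":0.166,"dy":0.289,"dz":0},{"claw":1,"dx":0.166,"dy":0.289,"dz":0},{"claw":1,"dx":0.166,"dy":0.289,"dz":0},{"claw":1,"dx":0.166,"dy":0.289,"dz":0},{"claw":1,"dx":0.166,"dy":0.289,"dz":0}])

```text
invalid input at $.motion[0]: expected keys claw, dx, dy, dz, turn
```

Run:
```python
from h import *
f=lambda x,y:(135+x/3.3333,100+y/3.3333)
ax=np.array([561.5,15])
for nm,p,z in [("platter",(381,337),38),("lens",(453,148),80),("barFL",(393,118),107),("barR",(536,165),107),("mark",(463,118),107),("wing",(368,289),70),("wingL",(345,292),70),("wingR",(392,288),70),("stripe",(377,370),60),("stripeEnd",(378,386),58),("btn",(76,413),30)]:
    q=bp("top",f(*p),z); print(nm,q,np.round(np.linalg.norm(q-ax)),np.round(np.degrees(np.arctan2(*(q-ax)[::-1])),1))
w=bp("top",f(368,289),70); s=bp("top",f(377.5,372),60); print("car",np.degrees(np.arctan2(*(s-w)[::-1])))
```

```text
platter [561.1  14.7] 0.0 -143.1
lens [751.  -52.8] 201.0 -19.7
barFL [774.5   8.1] 213.0 -1.9
barR [ 731.6 -134. ] 226.0 -41.2
mark [776.4 -61. ] 228.0 -19.5
wing [607.6  28.7] 48.0 16.6
wingL [604.   51.7] 56.0 40.8
wingR [609.2   4.7] 49.0 -12.2
stripe [526.8  17.6] 35.0 175.7
stripeEnd [510.8  16.2] 51.0 178.6
btn [475.4 324.8] 322.0 105.5
car -172.02496027000714
```

>>> jog_arm(motion=[{"claw":1,"dx":0.166,"dy":0.289,"dz":0,"turn":0},{"claw":1,"dx":0.166,"dy":0.289,"dz":0,"turn":0},{"claw":1,"dx":0.166,"dy":0.289,"dz":0,"turn":0},{"claw":1,"dx":0.166,"dy":0.289,"dz":0,"turn":0},{"claw":1,"dx":0.166,"dy":0.289,"dz":0,"turn":0},{"claw":1,"dx":0.166,"dy":0.289,"dz":0,"turn":0},{"claw":1,"dx":0.166,"dy":0.289,"dz":0,"turn":0},{"claw":1,"dx":0.166,"dy":0.289,"dz":0,"turn":0}])

```text
time_s: 0.77
position: [389.0, -212.0, 205.4]
orientation: [[0.915, 0.405, -0.0], [0.405, -0.915, 0.0], [-0.0, -0.0, -1.0]]
ft_force: [0.9, -0.0, -0.4]
opening: 44.1
gripper_force: 0.0
```

>>> jog_arm(motion=[{"claw":1,"dx":0.16,"dy":0.285,"dz":0,"turn":0},{"claw":1,"dx":0.16,"dy":0.285,"dz":0,"turn":0},{"claw":1,"dx":0.16,"dy":0.285,"dz":0,"turn":0},{"claw":1,"dx":0.16,"dy":0.285,"dz":0,"turn":0},{"claw":1,"dx":0.16,"dy":0.285,"dz":0,"turn":0},{"claw":1,"dx":0.16,"dy":0.285,"dz":0,"turn":0},{"claw":1,"dx":0.16,"dy":0.285,"dz":0,"turn":0},{"claw":1,"dx":0.16,"dy":0.285,"dz":0,"turn":0}])

```text
time_s: 1.43
position: [549.3, 73.7, 205.1]
orientation: [[0.914, 0.406, -0.0], [0.406, -0.914, 0.0], [-0.0, -0.0, -1.0]]
ft_force: [0.4, -0.3, 1.4]
opening: 0.5
gripper_force: 0.0
```

>>> jog_arm(motion=[{"claw":1,"dx":0.037,"dy":0.056,"dz":0,"turn":0},{"claw":1,"dx":0.037,"dy":0.056,"dz":0,"turn":0},{"claw":1,"dx":0.037,"dy":0.056,"dz":-0.04,"turn":0},{"claw":1,"dx":0.037,"dy":0.056,"dz":-0.08,"turn":0},{"claw":1,"dx":0.037,"dy":0.056,"dz":-0.1,"turn":0},{"claw":1,"dx":0.037,"dy":0.056,"dz":-0.12,"turn":0},{"claw":1,"dx":0.037,"dy":0.056,"dz":-0.13,"turn":0},{"claw":1,"dx":0.037,"dy":0.056,"dz":-0.13,"turn":0}])

```text
time_s: 2.1
position: [584.5, 126.9, 73.1]
orientation: [[0.914, 0.405, -0.004], [0.405, -0.914, -0.001], [-0.004, -0.001, -1.0]]
ft_force: [0.8, -0.3, 0.1]
opening: 0.4
gripper_force: 0.0
```

Run:
```python
from h import *
p=sense(); print(p["position"],p["opening"],p["joints"].round(1))
w=snapshot("wrist"); s=snapshot("scene")
c=get_calibration("wrist")
for q in [(561.5,15,38),(548,152,31),(p["position"][0],p["position"][1],31),(605,209,30)]: print(pr("wrist",np.array(q),c))
cv2.imwrite("pics/w1.png",cv2.convertScaleAbs(np.hstack([w[:,:,::-1],cv2.resize(s[130:290,170:340,::-1],(288,384))]),alpha=1.4))
```

```text
[584.53059508 126.8919353   73.11747932] 0.4143280651992508 [ 8.7 31.  86.1 -0.  63.  74.9]
[391.  306.3]
[205.  245.1]
[259.2 213.1]
[156.3 135.7]
```

View pics/w1.png

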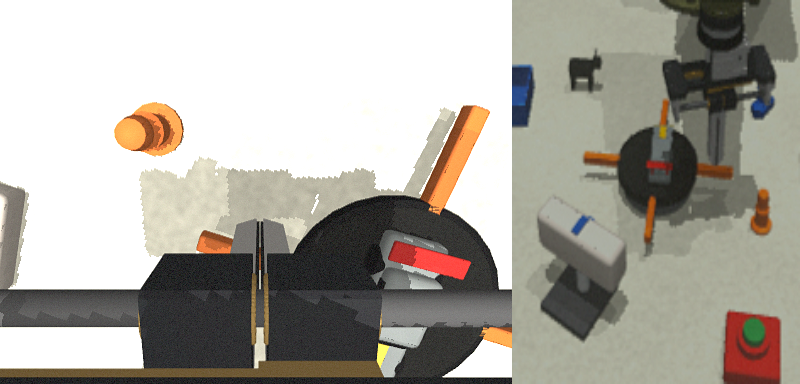

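Run:
```python
import numpy as np
P=lambda t:np.array([561.5+115*np.cos(np.radians(t)),15+115*np.sin(np.radians(t))])
t0=78.
for k in range(6):
    b=np.round((P(t0)-[585.65,127.1])/1)+[585.65,127.1] if k==0 else last
    print(k,[tuple(np.round(P(t0+3*(i+1))-b).astype(int)) for i in range(8)])
    last=b+np.round(P(t0+24)-b); t0+=24
```

```text
0 [(np.int64(-6), np.int64(1)), (np.int64(-12), np.int64(2)), (np.int64(-18), np.int64(3)), (np.int64(-24), np.int64(3)), (np.int64(-30), np.int64(3)), (np.int64(-36), np.int64(2)), (np.int64(-42), np.int64(1)), (np.int64(-48), np.int64(0))]
1 [(np.int64(-6), np.int64(-1)), (np.int64(-12), np.int64(-3)), (np.int64(-17), np.int64(-5)), (np.int64(-23), np.int64(-7)), (np.int64(-28), np.int64(-10)), (np.int64(-34), np.int64(-13)), (np.int64(-39), np.int64(-16)), (np.int64(-44), np.int64(-19))]
2 [(np.int64(-5), np.int64(-4)), (np.int64(-9), np.int64(-8)), (np.int64(-13), np.int64(-12)), (np.int64(-18), np.int64(-16)), (np.int64(-22), np.int64(-21)), (np.int64(-25), np.int64(-26)), (np.int64(-29), np.int64(-30)), (np.int64(-32), np.int64(-36))]
3 [(np.int64(-3), np.int64(-5)), (np.int64(-5), np.int64(-10)), (np.int64(-8), np.int64(-16)), (np.int64(-10), np.int64(-22)), (np.int64(-11), np.int64(-27)), (np.int64(-13), np.int64(-33)), (np.int64(-14), np.int64(-39)), (np.int64(-15), np.int64(-45))]
4 [(np.int64(0), np.int64(-6)), (np.int64(0), np.int64(-12)), (np.int64(0), np.int64(-18)), (np.int64(0), np.int64(-24)), (np.int64(1), np.int64(-30)), (np.int64(2), np.int64(-36)), (np.int64(4), np.int64(-42)), (np.int64(5), np.int64(-48))]
5 [(np.int64(2), np.int64(-5)), (np.int64(5), np.int64(-11)), (np.int64(7), np.int64(-16)), (np.int64(10), np.int64(-22)), (np.int64(13), np.int64(-27)), (np.int64(17), np.int64(-32)), (np.int64(20), np.int64(-36)), (np.int64(24), np.int64(-41))]
```

>>> jog_arm(motion=[{"claw":1,"dx":0,"dy":0,"dz":-0.02,"turn":0},{"claw":1,"dx":0,"dy":0,"dz":-0.04,"turn":0},{"claw":1,"dx":0,"dy":0,"dz":-0.053,"turn":0},{"claw":1,"dx":0,"dy":0,"dz":-0.053,"turn":0}])

```text
time_s: 2.53
position: [584.9, 126.9, 21.0]
orientation: [[0.914, 0.405, -0.002], [0.405, -0.914, -0.0], [-0.002, -0.001, -1.0]]
ft_force: [-0.3, 0.3, -0.3]
opening: 0.4
gripper_force: 0.0
```

>>> jog_arm(motion=[{"claw":1,"dx":-0.006,"dy":0.001,"dz":0,"turn":0},{"claw":1,"dx":-0.012,"dy":0.002,"dz":0,"turn":0},{"claw":1,"dx":-0.018,"dy":0.003,"dz":0,"turn":0},{"claw":1,"dx":-0.024,"dy":0.003,"dz":0,"turn":0},{"claw":1,"dx":-0.03,"dy":0.003,"dz":0,"turn":0},{"claw":1,"dx":-0.036,"dy":0.002,"dz":0,"turn":0},{"claw":1,"dx":-0.042,"dy":0.001,"dz":0,"turn":0},{"claw":1,"dx":-0.048,"dy":0,"dz":0,"turn":0}])

```text
time_s: 3.2
position: [537.1, 127.0, 22.6]
orientation: [[0.914, 0.405, 0.0], [0.405, -0.914, 0.0], [0.0, 0.0, -1.0]]
ft_force: [1.1, 0.4, -0.2]
opening: 0.4
gripper_force: 0.3
```

>>> jog_arm(motion=[{"claw":1,"dx":-0.006,"dy":-0.001,"dz":0,"turn":0},{"claw":1,"dx":-0.012,"dy":-0.003,"dz":0,"turn":0},{"claw":1,"dx":-0.017,"dy":-0.005,"dz":0,"turn":0},{"claw":1,"dx":-0.023,"dy":-0.007,"dz":0,"turn":0},{"claw":1,"dx":-0.028,"dy":-0.01,"dz":0,"turn":0},{"claw":1,"dx":-0.034,"dy":-0.013,"dz":0,"turn":0},{"claw":1,"dx":-0.039,"dy":-0.016,"dz":0,"turn":0},{"claw":1,"dx":-0.044,"dy":-0.019,"dz":0,"turn":0}])

```text
time_s: 3.87
position: [493.1, 107.7, 22.4]
orientation: [[0.914, 0.405, -0.0], [0.405, -0.914, -0.0], [-0.0, -0.0, -1.0]]
ft_force: [0.4, 0.1, 0.7]
opening: 0.5
gripper_force: 0.3
```

>>> jog_arm(motion=[{"claw":1,"dx":-0.005,"dy":-0.004,"dz":0,"turn":0},{"claw":1,"dx":-0.009,"dy":-0.008,"dz":0,"turn":0},{"claw":1,"dx":-0.013,"dy":-0.012,"dz":0,"turn":0},{"claw":1,"dx":-0.018,"dy":-0.016,"dz":0,"turn":0},{"claw":1,"dx":-0.022,"dy":-0.021,"dz":0,"turn":0},{"claw":1,"dx":-0.025,"dy":-0.026,"dz":0,"turn":0},{"claw":1,"dx":-0.029,"dy":-0.03,"dz":0,"turn":0},{"claw":1,"dx":-0.032,"dy":-0.036,"dz":0,"turn":0}])

```text
time_s: 4.53
position: [461.2, 71.7, 22.4]
orientation: [[0.914, 0.405, -0.0], [0.405, -0.914, 0.0], [-0.0, -0.0, -1.0]]
ft_force: [0.9, -0.0, 1.0]
opening: 0.5
gripper_force: 0.3
```

Run:
```python
from h import *
s=snapshot("scene");t=snapshot("top");print(sense()["position"],sense()["time_s"])
cv2.imwrite("pics/s2.png",cv2.convertScaleAbs(np.hstack([cv2.resize(s[130:290,170:340,::-1],(400,376)),cv2.resize(t[110:290,155:345,::-1],(400,376))]),alpha=1.4))
```

```text
[461.18004983  71.36477381  22.40769473] 4.6333
```

View pics/s2.png

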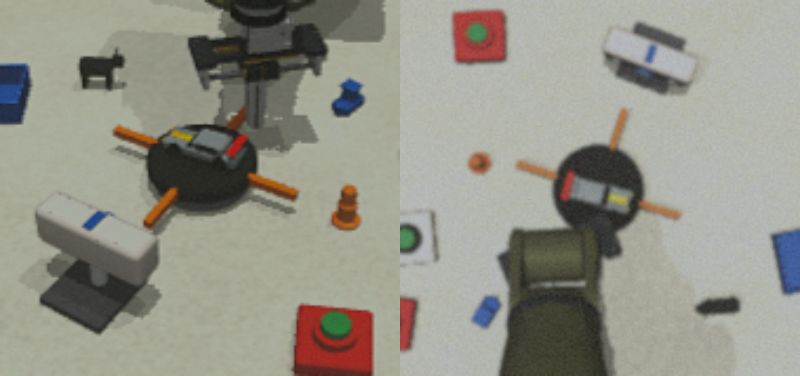

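The turntable is turning as intended. In the right-hand panel the car's nose at (620,200) now points right and the tail is at (568,185). Nothing else has moved.

>>> jog_arm(motion=[{"claw":1,"dx":-0.003,"dy":-0.005,"dz":0,"turn":0},{"claw":1,"dx":-0.005,"dy":-0.01,"dz":0,"turn":0},{"claw":1,"dx":-0.008,"dy":-0.016,"dz":0,"turn":0},{"claw":1,"dx":-0.01,"dy":-0.022,"dz":0,"turn":0},{"claw":1,"dx":-0.011,"dy":-0.027,"dz":0,"turn":0},{"claw":1,"dx":-0.013,"dy":-0.033,"dz":0,"turn":0},{"claw":1,"dx":-0.014,"dy":-0.039,"dz":0,"turn":0},{"claw":1,"dx":-0.015,"dy":-0.045,"dz":0,"turn":0}])

```text
time_s: 5.3
position: [446.5, 26.5, 22.5]
orientation: [[0.914, 0.405, -0.0], [0.405, -0.914, 0.0], [-0.0, -0.0, -1.0]]
ft_force: [0.3, 1.0, 0.1]
opening: 0.5
gripper_force: 0.3
```

>>> jog_arm(motion=[{"claw":1,"dx":0,"dy":-0.006,"dz":0,"turn":0},{"claw":1,"dx":0,"dy":-0.012,"dz":0,"turn":0},{"claw":1,"dx":0,"dy":-0.018,"dz":0,"turn":0},{"claw":1,"dx":0,"dy":-0.024,"dz":0,"turn":0},{"claw":1,"dx":0.001,"dy":-0.03,"dz":0,"turn":0},{"claw":1,"dx":0.002,"dy":-0.036,"dz":0,"turn":0},{"claw":1,"dx":0.004,"dy":-0.042,"dz":0,"turn":0},{"claw":1,"dx":0.005,"dy":-0.048,"dz":0,"turn":0}])

```text
time_s: 5.97
position: [451.9, -21.5, 22.5]
orientation: [[0.914, 0.405, 0.0], [0.405, -0.914, 0.0], [0.0, 0.0, -1.0]]
ft_force: [-0.4, 0.5, 0.8]
opening: 0.4
gripper_force: 0.3
```

>>> jog_arm(motion=[{"claw":1,"dx":0.002,"dy":-0.005,"dz":0,"turn":0},{"claw":1,"dx":0.005,"dy":-0.011,"dz":0,"turn":0},{"claw":1,"dx":0.007,"dy":-0.016,"dz":0,"turn":0},{"claw":1,"dx":0.01,"dy":-0.022,"dz":0,"turn":0},{"claw":1,"dx":0.013,"dy":-0.027,"dz":0,"turn":0},{"claw":1,"dx":0.017,"dy":-0.032,"dz":0,"turn":0},{"claw":1,"dx":0.02,"dy":-0.036,"dz":0,"turn":0},{"claw":1,"dx":0.024,"dy":-0.041,"dz":0,"turn":0}])

```text
time_s: 6.63
position: [475.9, -62.3, 22.4]
orientation: [[0.914, 0.405, -0.0], [0.405, -0.914, 0.0], [-0.0, -0.0, -1.0]]
ft_force: [0.1, 0.9, 0.2]
opening: 0.5
gripper_force: 0.3
```

Run:
```python
from h import *
t=snapshot("top");print(sense()["position"],sense()["time_s"])
cv2.imwrite("pics/t3raw.png",t[:,:,::-1])
cv2.imwrite("pics/t3.png",cv2.convertScaleAbs(cv2.resize(t[115:255,195:325,::-1],(520,560),interpolation=cv2.INTER_CUBIC),alpha=1.5))
```

```text
[476.61994677 -62.97104743  22.54416489] 6.6833
```

View pics/t3.png

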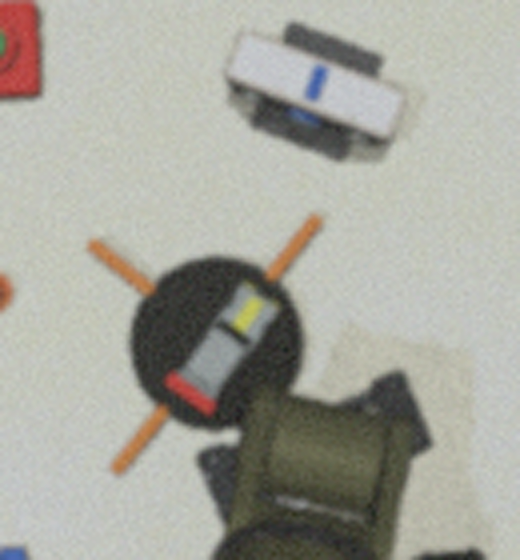

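```bash
cat >> h.py <<'E'
def car(im):  # RGB top picture
    h=cv2.cvtColor(im,cv2.COLOR_RGB2HSV).astype(int); m=np.zeros(h.shape[:2],bool); m[172:232,222:278]=1
    H,S,V=h[...,0],h[...,1],h[...,2]
    def cen(k,z):
        n,l,st,ce=cv2.connectedComponentsWithStats((k&m).astype(np.uint8)); i=1+st[1:,4].argmax(); print(st[i,4],end=" "); return bp("top",ce[i],z)
    w=cen(((H<5)|(H>172))&(S>130)&(V>60),72); s=cen((H>21)&(H<36)&(S>90)&(V>60),58)
    d=s-w; print("wing",w,"stripe",s,"heading",np.degrees(np.arctan2(d[1],d[0])).round(2),np.linalg.norm(d).round(1))
def blue(im):
    h=cv2.cvtColor(im,cv2.COLOR_RGB2HSV).astype(int); k=((h[...,0]>100)&(h[...,0]<125)&(h[...,1]>120)).astype(np.uint8); k[:110]=0;k[160:]=0;k[:,:245]=0;k[:,300:]=0
    n,l,st,ce=cv2.connectedComponentsWithStats(k)
    for i in range(1,n):
        if st[i,4]>3: print("blue",st[i,4],ce[i],bp("top",ce[i],107),bp("top",ce[i],80))
E
python3 - <<'E'
from h import *
for f in("top0","t3raw"):
    im=cv2.imread(f"pics/{f}.png")[:,:,::-1].copy(); car(im); blue(im)
E
```

```text
43 28 wing [610.7  30.9] stripe [530.2  19.7] heading -172.08 81.3
blue 12 [273.75       135.08333333] [777.5 -60.4] [782.7 -61.6]
48 28 wing [518.2  37. ] stripe [586.6  -8.2] heading -33.46 82.0
blue 10 [273.8 134.9] [778.1 -60.6] [783.3 -61.7]
```

>>> jog_arm(motion=[{"claw":1,"dx":0.004,"dy":-0.004,"dz":0,"turn":0},{"claw":1,"dx":0.0085,"dy":-0.0085,"dz":0,"turn":0},{"claw":1,"dx":0.013,"dy":-0.0125,"dz":0,"turn":0},{"claw":1,"dx":0.0155,"dy":-0.0145,"dz":0,"turn":0},{"claw":1,"dx":0.018,"dy":-0.016,"dz":0,"turn":0},{"claw":1,"dx":0.018,"dy":-0.016,"dz":0,"turn":0}])

```text
time_s: 7.18
position: [494.0, -78.2, 22.4]
orientation: [[0.914, 0.405, 0.0], [0.405, -0.914, -0.0], [0.0, 0.0, -1.0]]
ft_force: [-0.9, 0.4, 0.3]
opening: 0.5
gripper_force: 0.0
```

Run:
```python
from h import *
for i in range(4): car(snapshot("top"))
```

```text
48 26 wing [514.9  27.9] stripe [591.   -3.1] heading -22.16 82.2
45 29 wing [514.9  27.3] stripe [591.8  -2.8] heading -21.38 82.6
46 28 wing [515.3  27.7] stripe [591.9  -2.6] heading -21.58 82.4
46 26 wing [515.2  27. ] stripe [590.2  -2.5] heading -21.47 80.6
```

>>> jog_arm(motion=[{"claw":1,"dx":0.002,"dy":-0.0015,"dz":0,"turn":0},{"claw":1,"dx":0.004,"dy":-0.003,"dz":0,"turn":0},{"claw":1,"dx":0.005,"dy":-0.0035,"dz":0,"turn":0},{"claw":1,"dx":0.005,"dy":-0.0035,"dz":0,"turn":0},{"claw":1,"dx":-0.02,"dy":0.008,"dz":0,"turn":0},{"claw":1,"dx":-0.02,"dy":0.008,"dz":0.03,"turn":0},{"claw":1,"dx":-0.02,"dy":0.008,"dz":0.07,"turn":0},{"claw":1,"dx":-0.02,"dy":0.008,"dz":0.1,"turn":0}])

```text
time_s: 8.05
position: [473.5, -69.8, 124.7]
orientation: [[0.914, 0.405, 0.001], [0.405, -0.914, -0.0], [0.0, 0.0, -1.0]]
ft_force: [0.4, -0.4, 1.1]
opening: 0.3
gripper_force: 0.0
```

>>> jog_arm(motion=[{"claw":1,"dx":0,"dy":0,"dz":0.04,"turn":0},{"claw":1,"dx":0,"dy":0,"dz":0.08,"turn":0},{"claw":1,"dx":0,"dy":0,"dz":0.12,"turn":0},{"claw":1,"dx":0,"dy":0,"dz":0.16,"turn":0},{"claw":1,"dx":0,"dy":0,"dz":0.2,"turn":0},{"claw":1,"dx":0,"dy":0,"dz":0.2,"turn":0},{"claw":1,"dx":0,"dy":0,"dz":0.2,"turn":0}])

```text
time_s: 8.63
position: [474.1, -70.0, 324.2]
orientation: [[0.914, 0.405, 0.004], [0.405, -0.914, -0.001], [0.003, 0.002, -1.0]]
ft_force: [0.5, -1.0, -0.7]
opening: 0.7
gripper_force: 0.0
```

Run:
```python
from h import *
for i in range(5): t=snapshot("top"); car(t)
c=get_calibration("wrist"); E=np.array(c["extrinsics"]); print("cam",-E[:3,:3].T@E[:3,3],E[2,:3],sense()["position"],sense()["time_s"])
np.save("wc.npy",c,allow_pickle=True)
for q in [(561.5,15,38),(745,-49,80)]: print(pr("wrist",np.array(q),c))
w=snapshot("wrist"); cv2.imwrite("pics/w4.png",w[:,:,::-1])
```

```text
46 28 wing [515.   25.7] stripe [591.   -1.2] heading -19.49 80.6
48 26 wing [514.9  25.8] stripe [591.1  -1.3] heading -19.58 80.9
47 26 wing [515.2  26.1] stripe [591.1  -1.3] heading -19.85 80.7
47 27 wing [515.4  27. ] stripe [591.6  -1.6] heading -20.57 81.4
45 26 wing [515.   26.1] stripe [591.1  -1.3] heading -19.8 80.9
cam [533.80084035 -43.12138912 499.62587799] [-0.21273749 -0.09280297 -0.97269233] [473.36599069 -69.85847821 321.16069969] 8.8833
[227.2  71.5]
[345.8 -73.8]
```

View pics/w4.png

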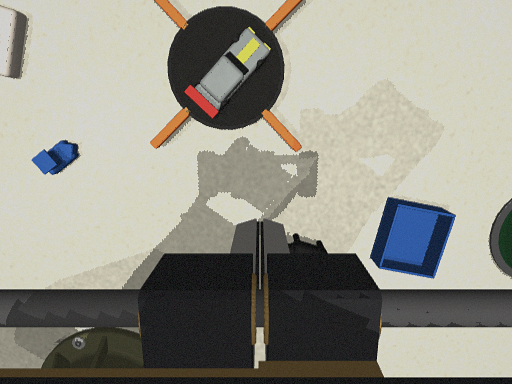

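>>> jog_arm(motion=[{"claw":1,"dx":0.03,"dy":0.013,"dz":0,"turn":0},{"claw":1,"dx":0.06,"dy":0.026,"dz":0,"turn":0},{"claw":1,"dx":0.09,"dy":0.04,"dz":0,"turn":0},{"claw":1,"dx":0.12,"dy":0.053,"dz":0,"turn":0},{"claw":1,"dx":0.12,"dy":0.053,"dz":0,"turn":0},{"claw":1,"dx":0.12,"dy":0.053,"dz":0,"turn":0},{"claw":1,"dx":0.12,"dy":0.053,"dz":0,"turn":0}])

```text
time_s: 9.52
position: [593.2, -17.1, 321.9]
orientation: [[0.914, 0.405, -0.001], [0.405, -0.914, 0.0], [-0.001, -0.0, -1.0]]
ft_force: [-0.1, -0.3, 0.1]
opening: 0.5
gripper_force: 0.0
```

Run:
```python
from h import *
import pickle
c=get_calibration("wrist"); w=snapshot("wrist"); pickle.dump(c,open("wc.pkl","wb"))
for q in [(561.5,15,38),(745,-49,80)]: print(pr("wrist",np.array(q),c))
cv2.imwrite("pics/w5raw.png",w[:,:,::-1]); cv2.imwrite("pics/w5.png",cv2.resize(w[0:270,110:430,::-1],(700,591),interpolation=cv2.INTER_CUBIC))
```

```text
[228.9 172.8]
[338.5  57.8]
```

View pics/w5.png

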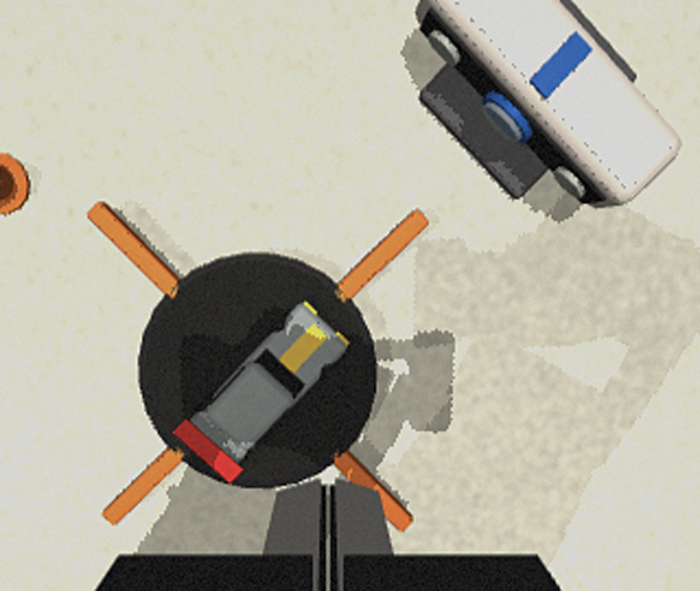

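Run:
```python
from h import *
import pickle
c=pickle.load(open("wc.pkl","rb"))
B=lambda x,y,z:bp("wrist",(110+x/2.1875,y/2.1875),z,c)
ang=lambda a,b:np.degrees(np.arctan2(*(b-a)[::-1])).round(1)
arms=[B(*p,38) for p in[(98,210),(405,521),(420,217),(111,517)]]
ax=np.mean(arms,0); print("axis",ax, ang(arms[1],arms[0]),ang(arms[3],arms[2]))
L=B(504,118,80); print("lens",L,np.linalg.norm(L-ax),ang(ax,L))
print("mark dir",ang(B(543,88,107),B(582,42,107)), ang(ax,B(562,64,107)))
eL,eR=B(446,47,80),B(570,182,80); print("side lenses perp",ang(eL,eR)+90,(eL+eR)/2)
wl,wr=B(182,430,72),B(237,474,72); wm=(wl+wr)/2; print("wing",wm,ang(wl,wr)+90,np.linalg.norm(wl-wr))
for z in(48,54):
  hl,hr=B(309,308,z),B(343,339,z); hm=(hl+hr)/2; print("lamps",hm,ang(hl,hr)+90,"heading",ang(wm,hm))
s1,s0=B(321,330,56),B(288,366,60); print("stripe",ang(s0,s1),"wing-stripe",ang(wm,(s0+s1)/2))
cc=(wm+hm)/2; print("centre",cc,"bearing to lens",ang(cc,L),ang(cc,ax+195*(L-ax)/np.linalg.norm(L-ax)))
```

```text
axis [563.7    16.975] 67.6 -22.1
lens [749.7 -49.1] 197.38770383435752 -19.6
mark dir -16.1 -19.8
side lenses perp -20.099999999999994 [751.7 -51.1]
wing [514.95  24.75] -16.599999999999994 41.63676260229654
lamps [610.15  -8.55] -18.299999999999997 heading -19.3
lamps [610.75  -8.35] -18.200000000000003 heading -19.1
stripe -19.1 wing-stripe -19.2
centre [562.85   8.2 ] bearing to lens -17.0 -17.0
```

The close view shows the car's tail wing at (208,452) and headlamps at (326,323), with the lens at (504,118). The car's heading is about -19.3° and the bearing from the car to the lens is about -17°. I'll give one more small push of about 1.7°.

>>> jog_arm(motion=[{"claw":1,"dx":-0.03,"dy":-0.013,"dz":0,"turn":0},{"claw":1,"dx":-0.06,"dy":-0.026,"dz":0,"turn":0},{"claw":1,"dx":-0.09,"dy":-0.04,"dz":0,"turn":0},{"claw":1,"dx":-0.12,"dy":-0.053,"dz":0,"turn":0},{"claw":1,"dx":-0.12,"dy":-0.053,"dz":0,"turn":0},{"claw":1,"dx":-0.12,"dy":-0.053,"dz":-0.04,"turn":0},{"claw":1,"dx":-0.12,"dy":-0.053,"dz":-0.08,"turn":0},{"claw":1,"dx":-0.12,"dy":-0.053,"dz":-0.12,"turn":0}])

```text
time_s: 10.23
position: [473.1, -70.2, 202.1]
orientation: [[0.915, 0.404, 0.003], [0.404, -0.915, -0.001], [0.003, 0.002, -1.0]]
ft_force: [0.4, -0.2, -1.2]
opening: 0.5
gripper_force: 0.0
```

>>> jog_arm(motion=[{"claw":1,"dx":0,"dy":0,"dz":-0.04,"turn":0},{"claw":1,"dx":0,"dy":0,"dz":-0.08,"turn":0},{"claw":1,"dx":0,"dy":0,"dz":-0.12,"turn":0},{"claw":1,"dx":0,"dy":0,"dz":-0.15,"turn":0},{"claw":1,"dx":0,"dy":0,"dz":-0.17,"turn":0},{"claw":1,"dx":0,"dy":0,"dz":-0.18,"turn":0},{"claw":1,"dx":0,"dy":0,"dz":-0.18,"turn":0},{"claw":1,"dx":0,"dy":0,"dz":-0.18,"turn":0}])

```text
time_s: 10.9
position: [474.0, -70.1, 23.4]
orientation: [[0.915, 0.405, 0.001], [0.405, -0.915, -0.0], [0.001, 0.001, -1.0]]
ft_force: [0.6, -0.3, 0.7]
opening: 0.5
gripper_force: 0.0
```

>>> jog_arm(motion=[{"claw":1,"dx":0.008,"dy":-0.004,"dz":0,"turn":0},{"claw":1,"dx":0.016,"dy":-0.008,"dz":0,"turn":0},{"claw":1,"dx":0.021,"dy":-0.01,"dz":0,"turn":0},{"claw":1,"dx":0.024,"dy":-0.0115,"dz":0,"turn":0},{"claw":1,"dx":0.026,"dy":-0.0125,"dz":0,"turn":0},{"claw":1,"dx":0.028,"dy":-0.0135,"dz":0,"turn":0},{"claw":1,"dx":0.028,"dy":-0.0135,"dz":0,"turn":0},{"claw":1,"dx":0.028,"dy":-0.0135,"dz":0,"turn":0}])

```text
time_s: 11.57
position: [501.6, -83.4, 22.4]
orientation: [[0.914, 0.405, -0.0], [0.405, -0.914, 0.0], [-0.0, -0.0, -1.0]]
ft_force: [-0.4, 0.4, -0.3]
opening: 0.4
gripper_force: 0.0
```

>>> jog_arm(motion=[{"claw":1,"dx":-0.01,"dy":0.006,"dz":0,"turn":0},{"claw":1,"dx":-0.025,"dy":0.012,"dz":0,"turn":0},{"claw":1,"dx":-0.025,"dy":0.012,"dz":0.04,"turn":0},{"claw":1,"dx":-0.025,"dy":0.012,"dz":0.08,"turn":0},{"claw":1,"dx":-0.025,"dy":0.012,"dz":0.12,"turn":0},{"claw":1,"dx":-0.025,"dy":0.012,"dz":0.13,"turn":0},{"claw":1,"dx":-0.025,"dy":0.012,"dz":0.13,"turn":0}])

```text
time_s: 12.15
position: [477.9, -71.6, 155.5]
orientation: [[0.914, 0.405, 0.006], [0.405, -0.914, -0.001], [0.005, 0.003, -1.0]]
ft_force: [0.6, 0.6, 0.5]
opening: 0.4
gripper_force: 0.0
```

Run:
```python
from h import *
for i in range(5): t=snapshot("top"); car(t)
h=cv2.cvtColor(t,cv2.COLOR_RGB2HSV).astype(int); k=((h[...,0]>45)&(h[...,0]<85)&(h[...,1]>100)).astype(np.uint8); k[:205]=0;k[245:]=0;k[:,:140]=0;k[:,180:]=0
n,l,st,ce=cv2.connectedComponentsWithStats(k); i=1+st[1:,4].argmax(); print("btn",st[i],ce[i],bp("top",ce[i],36),sense()["position"],sense()["time_s"])
```

```text
48 28 wing [514.5  24.1] stripe [ 5.92e+02 -4.00e-01] heading -17.54 81.3
48 28 wing [514.6  24.2] stripe [ 5.92e+02 -4.00e-01] heading -17.63 81.2
44 28 wing [515.2  25.4] stripe [591.8  -0.7] heading -18.82 80.9
49 26 wing [514.3  23.2] stripe [ 5.923e+02 -5.000e-01] heading -16.9 81.5
49 28 wing [514.9  24.1] stripe [591.5  -0.7] heading -17.94 80.5
btn [153 220   9   9  58] [156.70689655 223.70689655] [476.  327.2] [475.96682423 -71.24458772 150.77817445] 12.4
```

>>> jog_arm(motion=[{"claw":1,"dx":0,"dy":0.04,"dz":0,"turn":0},{"claw":1,"dx":0,"dy":0.08,"dz":0,"turn":0},{"claw":1,"dx":0,"dy":0.12,"dz":0,"turn":0},{"claw":1,"dx":0,"dy":0.16,"dz":0,"turn":0},{"claw":1,"dx":0,"dy":0.2,"dz":0,"turn":0},{"claw":1,"dx":0,"dy":0.24,"dz":0,"turn":0},{"claw":1,"dx":0,"dy":0.28,"dz":0,"turn":0},{"claw":1,"dx":0,"dy":0.32,"dz":0,"turn":0}])

```text
time_s: 13.07
position: [475.8, 250.5, 151.1]
orientation: [[0.914, 0.405, -0.002], [0.405, -0.914, -0.001], [-0.002, 0.0, -1.0]]
ft_force: [-0.4, -0.1, 0.5]
opening: 0.6
gripper_force: 0.0
```

>>> jog_arm(motion=[{"claw":1,"dx":0,"dy":0.04,"dz":0,"turn":0},{"claw":1,"dx":0,"dy":0.077,"dz":0,"turn":0},{"claw":1,"dx":0,"dy":0.077,"dz":0,"turn":0},{"claw":1,"dx":0,"dy":0.077,"dz":-0.03,"turn":0},{"claw":1,"dx":0,"dy":0.077,"dz":-0.06,"turn":0},{"claw":1,"dx":0,"dy":0.077,"dz":-0.075,"turn":0},{"claw":1,"dx":0,"dy":0.077,"dz":-0.075,"turn":0},{"claw":1,"dx":0,"dy":0.077,"dz":-0.075,"turn":0}])

```text
time_s: 13.73
position: [476.3, 325.1, 76.5]
orientation: [[0.914, 0.405, -0.002], [0.405, -0.914, -0.001], [-0.003, 0.0, -1.0]]
ft_force: [0.2, 0.1, 0.1]
opening: 0.5
gripper_force: 0.0
```

Run:
```python
from h import *
p=sense()["position"]; c=get_calibration("wrist"); w=snapshot("wrist"); print(p)
for z in (38,77):print(pr("wrist",np.array([p[0],p[1],z]),c),pr("wrist",np.array([476,326,z]),c))
cv2.imwrite("pics/w6.png",w[:,:,::-1])
```

```text
[476.27118367 325.13494228  76.45772355]
[259.8 213.7] [258.4 213.6]
[259.9 234.5] [258.2 234.3]
```

View pics/w6.png

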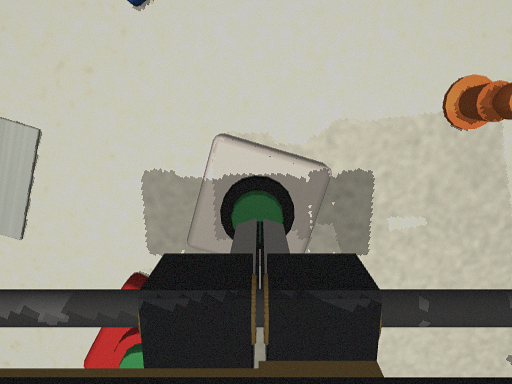

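The green button is centred near (258,213), directly under the finger.

>>> jog_arm(motion=[{"claw":1,"dx":0,"dy":0,"dz":-0.02,"turn":0},{"claw":1,"dx":0,"dy":0,"dz":-0.034,"turn":0},{"claw":1,"dx":0,"dy":0,"dz":-0.036,"turn":0},{"claw":1,"dx":0,"dy":0,"dz":-0.038,"turn":0},{"claw":1,"dx":0,"dy":0,"dz":-0.038,"turn":0},{"claw":1,"dx":0,"dy":0,"dz":-0.038,"turn":0}])

```text
time_s: 14.28
position: [477.4, 325.9, 42.1]
orientation: [[0.914, 0.405, 0.002], [0.405, -0.914, 0.001], [0.002, -0.0, -1.0]]
ft_force: [-5.5, -3.8, 12.4]
opening: 0.8
gripper_force: 6.3
```

>>> jog_arm(motion=[{"claw":1,"dx":0,"dy":0,"dz":-0.001,"turn":0},{"claw":1,"dx":0,"dy":0,"dz":-0.002,"turn":0},{"claw":1,"dx":0,"dy":0,"dz":-0.003,"turn":0},{"claw":1,"dx":0,"dy":0,"dz":-0.003,"turn":0}])

```text
time_s: 14.62
position: [477.7, 326.0, 41.4]
orientation: [[0.914, 0.405, 0.003], [0.405, -0.914, 0.001], [0.003, -0.0, -1.0]]
ft_force: [-15.8, -10.3, 38.1]
opening: 0.4
gripper_force: 19.4
```

The button has hit its hard stop, so I'll release it.

>>> jog_arm(motion=[{"claw":1,"dx":0,"dy":0,"dz":0.004,"turn":0},{"claw":1,"dx":0,"dy":0,"dz":0.015,"turn":0},{"claw":1,"dx":0,"dy":0,"dz":0.05,"turn":0},{"claw":1,"dx":0,"dy":0,"dz":0.09,"turn":0},{"claw":1,"dx":0,"dy":0,"dz":0.12,"turn":0},{"claw":1,"dx":0,"dy":0,"dz":0.12,"turn":0},{"claw":1,"dx":0,"dy":0,"dz":0.12,"turn":0}])

```text
time_s: 15.2
position: [477.4, 326.0, 159.3]
orientation: [[0.914, 0.405, 0.004], [0.405, -0.914, 0.002], [0.005, -0.001, -1.0]]
ft_force: [-0.3, 0.3, -0.1]
opening: 0.3
gripper_force: 0.0
```

Run:
```python
from h import *
for i in range(3): car(snapshot("top"))
s=sense(); print(s["position"],s["ft_force"],s["time_s"]); print(job_done())
```

```text
43 26 wing [514.8  24.5] stripe [ 5.923e+02 -5.000e-01] heading -17.88 81.4
44 27 wing [515.1  24.5] stripe [ 5.917e+02 -2.000e-01] heading -17.87 80.5
45 26 wing [514.7  23.9] stripe [591.9  -0.7] heading -17.67 81.0
[476.28842084 325.28482611 155.63660494] [-0.46857113  0.4656929  -0.61547453] 15.35
the job is handed in; nothing more can be done
None
```

The car points at the scanner's middle lens to within about 1° by camera measurement, the green button was then pressed to its stop and released, and the job was handed in at about 15 s (result not reported).

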